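# Move the sprung filler cap to the new hydraulic tank

### The job

The good filler cap is still locked on the old hydraulic tank: put the loose transit cover of the new tank flat in the steel tray, push the cap down against its spring, twist it a sixth of a turn anticlockwise and lift it off, then fit it on the new tank, pushing it down and twisting it clockwise until it springs up locked in its catch, its wing in line with the long sides of the new tank. Leave the cap and the cover released and at rest, and do not disturb the other things on the bench.

Things in the scene. Friction and masses are not known exactly. Their poses are not given: they have to be found in the camera images.
- old_tank: Old tank, the one that carries the cap at the start. Both tanks are alike and fixed: grey steel boxes 150 mm long (x) by 130 mm (y) by 100 mm high, each with a round steel neck (92 mm across, 20 mm high) in the middle of its top; origin at the centre of the underside, z up. A small fitting, 18 mm across and 32 mm high, stands on each tank's top at x 60, y 47 mm.
- new_tank: New tank, alike, with no cap; at the start the transit cover sits loosely over its neck. The 6 mm top plate of each neck has a slot 66 by 20 mm, its long direction turned 60 degrees anticlockwise (seen from above) from the tank's x; slot and catch are the same after a half turn.
- old_tank_neck (a point): Centre of the top of the old tank's neck, 120 mm above the bench; axes of the tank.
- new_tank_neck (a point): Centre of the top of the new tank's neck, 120 mm above the bench; axes of the tank.
- old_tank_valve (a joint): Travel (m) of the sprung plunger under the old neck's slot, growing downward: 0 with no cap (top 8 mm below the neck's top, pushing up with 4 N), 0.012 with the cap locked (8 N), 0.023 with it fully pressed (12 N).
- new_tank_valve (a joint): The same plunger of the new tank. The cap is locked there when it is turned home and this reads about 0.012.
- cap_grip (a point): Centre of the black cap's wing, a straight upright grip 70 mm long (x), 18 mm thick (y), 34 mm high (z), to pinch across its thickness. Below it a disc 76 mm across, 12 mm thick: top 17 mm and underside 29 mm below this point. Locked: x in line with the tank's x (either way round), this point 40 mm above the neck's top, the disc 11 mm clear of it. Mass 0.1 to 0.25 kg.
- cap_bar (a point): Centre of the cap's round cross bar, 60 mm long (x, as the wing), 14 mm thick, on a 16 mm stem 53 mm below the wing's centre. Locked, the spring holds it up in a catch 8 mm deep under the neck's plate. To free: push the cap down 9 to 10 mm (11 is the bottom, disc on neck) and, keeping it down, turn it 60 degrees anticlockwise from above, to a stop.
- old_tank_slot (a point): Middle of the slot at the old neck's top. With the bar turned under the slot and let up, the cap rises until the wing's centre is 52 mm above the neck's top, and lifts straight out.
- new_tank_slot (a point): Middle of the slot at the new neck's top. To lock: lower the bar through the slot, push the cap down until the disc is 1 to 2 mm from the neck, turn it 60 degrees clockwise from above to a stop, and let it rise into the catch.
- cover_grip (a point): Centre of the grip of the grey transit cover: a block 60 mm (x) by 20 mm (y) by 32 mm high, to be pinched across y. Below it a round lid 104 mm across and 6 mm thick (top 16 mm below this point) with a skirt (98 mm inside) that reaches 32 mm below this point and hangs 10 mm over the neck. It lifts straight off; about 0.09 kg.
- tray: Open steel tray 160 mm (x) by 140 mm (y), 25 mm high, walls and floor 4 mm thick, fixed on the bench at the outer side of one of the tanks; origin at the centre of its underside.
- spray_can: White upright can, 64 mm across, 200 mm high, between the two tanks; origin at the centre of its underside. Leave alone.
- carton: Cardboard box 120 x 100 x 70 mm (x, y, z) at the outer side of the other tank; origin at the centre of its underside. Leave alone.
- bolt_jar: Upright jar 68 mm across, 100 mm high, behind the can; origin at the centre of its underside. Leave alone.
- hammer_tip (a point): Head of a hammer 200 mm long lying on the bench between and before the tanks, its handle towards the robot (-x). Leave alone.
- spanner: Spanner 120 mm long lying across the top of the old tank beside the neck; x along it. Leave alone.
- screwdriver: Screwdriver 180 mm long lying on the bench beyond the tanks; x along it. Leave alone.
- tape: Roll of black tape 100 mm across, 40 mm high, lying flat beyond the tanks; origin at the centre of its underside. Leave alone.
There are look-alikes about, which are no part of the job. Leave any purple look-alike of the new_tank alone. Leave any pink look-alike of the part that bears cap_grip alone.

How it is judged (in metres and radians):
On the way:
1. the cap is off the old tank, clear above its neck (z of cap_grip in the frame of old_tank_neck above 0.075 m), for 0.1 s.
At the end, for the whole second after the job is handed in: Cap locked on the new tank: wing centre within 8 mm of the neck axis and 36 to 44 mm above its top, wing within 0.25 rad of the tank's long direction, upright to 0.12 rad; cover flat in the tray (grip centre under 43 mm above the tray's underside, tilt under 0.1 rad); both at rest (horizontal distance between cap_grip and new_tank_neck below 0.008 m and z of cap_grip in the frame of new_tank_neck between 0.036 and 0.044 m and angle between the x axis of cap_grip and the x axis of new_tank_neck, either way round below 0.25 rad and angle between cap_grip's own z axis and vertical below 0.12 rad and linear speed of each of cap, cover below 0.02 m/s and x of cover_grip in the frame of tray between -0.045 and 0.045 m and y of cover_grip in the frame of tray between -0.035 and 0.035 m and z of cover_grip in the frame of tray below 0.043 m and angle between cover_grip's own z axis and vertical below 0.1 rad); the robot touches nothing.
It fails at once if another thing on the bench is disturbed (moved by more than 30 mm) (distance of any of carton, spray_can, bolt_jar, hammer_tip, spanner, screwdriver, tape from where it was at the start of the episode above 0.03 m).
It also fails if it takes over 72 s, if anything falls off the work surface, if the arm or the gripper's body presses on something with over 40 N, if the wrist force passes 120 N, or if a joint passes its speed limit or range.

### The arm

A 7-joint arm with a two-finger parallel gripper is mounted at the origin on the work surface. World frame = base frame: x ahead of the robot, y to its left, z up, the work surface at z = 0. Lengths are in mm, angles in rad, forces in N, time in s.
With the tool pointing down it reaches from about 425 to 825 mm from the base axis. Payload 3.6 kg.
Tool frame: the origin (TCP) lies at the very end of the fingers, on their centre line; the grasp point (between the pads) lies 19 mm behind it; z points along the fingers, y is the line along which they close (so a half turn about z gives the same grasp; the last joint's range is limited). The gripper opens to 93 mm and grips with 3 to 60 N. Pads are 15 mm wide; open, the fingers measure 128 mm over their backs; the gripper's body (75 mm by 188 mm) begins 65 mm behind the grasp point.
Start: joints at [1.202, 0.615, -0.013, 1.423, 0.008, 1.103, -0.04], TCP at [217.88, -612.364, 218.64] pointing down, gripper open.
Joint ranges: [-3.12, 3.12], [-0.3, 2.06], [-1.34, 1.32], [0.26, 2.42], [-1.36, 4.5], [0.01, 1.98], [-2.84, 2.84]. Speed limits (rad/s): [2.79, 2.79, 3.14, 3.14, 3.14, 3.14, 3.14].

### API

Orientations are given as a unit quaternion [w, x, y, z].
In Python, from plant import arm gives the robot as it stands. Calls block until the motion is done:
- arm.move_to(position, orientation): joint-space move of the TCP to a pose.
- arm.servo_line(position, rot=None, v=150, stop_force=None): straight line of the TCP; rot=None keeps the orientation; v is the mean speed in mm/s. With stop_force (N) it stops when the force on the tool has changed by that much, and returns True; else False.
- arm.move_joints(angles): joint-space move.
- arm.open() and arm.close(strength=None): open the fingers fully, or close them until they stop; strength is the grip in N (None keeps the last).
- arm.sleep(seconds).
- arm.solve_ik(position, orientation): joint angles nearest the present ones, or None.
- arm.read_camera(name): name is "scene" or "top"; returns a dict with "pixels" (384x512x3 uint8, blue, green, red), "range_z" (384x512 float32, mm along the optical axis (not along the pixel's ray), 0 where there is no reading), "intrinsics" (3x3 intrinsics, pixels), "R" (3x3) and "t" (3): a world point X has camera coordinates R X + t. Camera axes: x right, y down, z forward; pixel columns grow to the right and rows downward; lengths in mm; the calibration is good to about 2 mm. A picture is of the moment at which its call begins.
A pose or a line that the arm cannot do raises arm.IKError and nothing moves.
- arm.finish_job(): hands the job in; it is judged then, once.
Readings, each from a call of its own:
- arm.get_time(): time.
- arm.get_joints(): joint angles.
- arm.get_joint_velocities(): joint speeds.
- arm.get_tau(): joint torques, N m.
- arm.get_eef_pos(): TCP position.
- arm.get_tool_rot(): TCP orientation.
- arm.get_contact_force(): force on the tool from outside, world axes, zero at the start.
- arm.get_torque(): the same for the moment, N m.
- arm.get_gripper_width(): finger opening in mm.
- arm.get_grip_force(): force on a finger pad.
Only numpy, scipy, OpenCV 4.12 (cv2) and the standard library are available. Lean on these libraries where they do the work, as an engineer would, in place of code of your own. Each camera call takes 0.05 s, during which the arm holds its last target. There are 200 camera calls.

## Working session

There is one attempt and no reset: what is moved stays moved. The work goes in short steps, each a Python script; the robot and the scene stay as the last script left them, time stands still between calls to the robot, and variables do not carry over. Pictures are saved under pics/ and viewed, at most 10 in all, crops included, and the job is handed in when it is done.

```bash
mkdir -p pics; ls
python3 - <<'E'
from plant import arm
import cv2,numpy as np
for n in("scene","top"):
    c=arm.read_camera(n); cv2.imwrite(f"pics/{n}0.png",c["pixels"]); np.savez(f"{n}0.npz",**c)
    print(n,c["intrinsics"].tolist(),c["R"].round(4).tolist(),c["t"],(c["range_z"]>0).mean())
print(arm.get_tool_rot(),arm.get_time(),arm.get_contact_force())
E
```

```text
pics
scene [[356.4861575589908, 0.0, 255.6867113132367], [0.0, 356.4861575589908, 193.1543381074383], [0.0, 0.0, 1.0]] [[0.8358, 0.549, 0.0098], [0.3897, -0.5805, -0.715], [-0.3868, 0.6014, -0.6991]] [-399.48282384  -86.46861309 1525.78833965] 0.9951985677083334
top [[474.0827716069826, 0.0, 255.14914628541348], [0.0, 474.0827716069826, 190.66796068280118], [0.0, 0.0, 1.0]] [[-0.0241, -0.9996, -0.0172], [-0.9936, 0.0259, -0.1102], [0.1106, 0.0145, -0.9938]] [  15.20211059  505.89048392 1414.16106012] 0.9959615071614584
[-1.13364389e-03  9.85425822e-01  1.70101778e-01 -2.22928487e-04] 0.1 [-0.41803234 -0.07594121 -0.48384434]
```

View pics/top0.png

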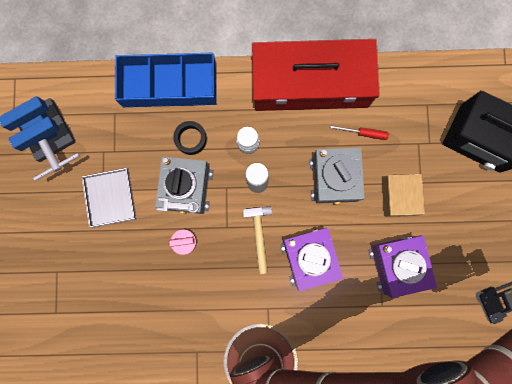

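View pics/scene0.png

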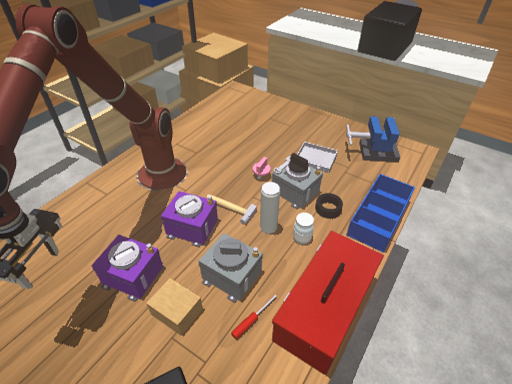

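Top view: the black cap at (182,183) is on the grey old tank, and the grey cover at (339,174) is on the grey new tank. The tray is at (108,197). Look-alikes are the purple tanks at (313,260) and (403,265) and the pink cap at (182,242). The grey tank with the cover fits "new tank" and the black cap fits "cap". I'll measure these and confirm them in one enlarged crop.

```bash
cat > h.py <<'E'
import cv2,numpy as np
def cloud(c):
    K,R,t,d=c["intrinsics"],c["R"],c["t"],c["range_z"].astype(float)
    v,u=np.mgrid[:384,:512]
    X=np.stack([(u-K[0,2])/K[0,0]*d,(v-K[1,2])/K[1,1]*d,d],-1)-t
    P=X@R; P[d<=0]=np.nan
    return P
def rect(P,box,zlo,zhi,mask=None):
    x0,x1,y0,y1=box
    m=(P[...,0]>x0)&(P[...,0]<x1)&(P[...,1]>y0)&(P[...,1]<y1)&(P[...,2]>zlo)&(P[...,2]<zhi)
    if mask is not None:m&=mask
    lab,n=cv2.connectedComponents(m.astype(np.uint8)); 
    k=1+np.argmax([(lab==i).sum() for i in range(1,n)]); m=lab==k
    Q=P[m]; (cx,cy),(w,h),a=cv2.minAreaRect(Q[:,:2].astype(np.float32))
    if w<h:w,h,a=h,w,a+90
    return dict(c=(round(cx,1),round(cy,1)),size=(round(w,1),round(h,1)),yaw=round((a+90)%180-90,1),z=round(np.median(Q[:,2]),1),mean=Q.mean(0).round(1)[:2].tolist(),n=len(Q))
E
python3 - <<'E'
import numpy as np,cv2
from h import *
t=dict(np.load("top0.npz"));s=dict(np.load("scene0.npz"))
P=cloud(t);S=cloud(s)
for n,(u,v) in dict(cap=(182,183),cover=(339,174),tray=(108,197),can=(257,177),jar=(248,139),carton=(405,195),tape=(177,137),ham=(257,212)).items(): print(n,P[v,u].round(0))
for n,(u,v) in dict(cap=(182,183),cover=(339,174)).items():
    x,y=P[v,u,:2];b=(x-110,x+110,y-110,y+110)
    for nm,zl,zh in([("wing",165,190),("disc+",134,190),("tank",85,190)] if n=="cap" else [("grip",148,170),("lid+",115,170),("tank",85,170)]):
        for cn,C in(("top",P),("scene",S)):
            try: print(n,nm,cn,rect(C,b,zl,zh))
            except Exception as e: print(n,nm,cn,"none")
x,y=P[197,108,:2]
for cn,C in(("top",P),("scene",S)):print("tray",cn,rect(C,(x-110,x+110,y-85,y+90),2,40))
for u,v in((205,163),(318,152)):
    p=P[v-6:v+7,u-6:u+7].reshape(-1,3);q=p[p[:,2]>122];print("fit",len(q),q.mean(0) if len(q) else 0)
im=np.hstack([cv2.resize(t["pixels"][140:230,135:235],None,fx=4,fy=4,interpolation=2),cv2.resize(t["pixels"][130:220,290:390],None,fx=4,fy=4,interpolation=2)])
cv2.imwrite("pics/crop.png",im)
E
```

```text
cap [521. 206. 142.]
cover [ 536. -237.  129.]
tray [501. 459.   6.]
can [524.  -6. 198.]
jar [652.  19.  96.]
carton [ 477. -437.   72.]
tape [675. 237.  44.]
ham [441.  -2.  29.]
cap wing top none
cap wing scene none
cap disc+ top none
cap disc+ scene none
cap tank top none
cap tank scene none
cover grip top none
cover grip scene none
cover lid+ top none
cover lid+ scene none
cover tank top none
cover tank scene noneTraceback (most recent call last):
  File "<stdin>", line 13, in <module>
  File "h.py", line 13, in rect
    k=1+np.argmax([(lab==i).sum() for i in range(1,n)]); m=lab==k
                                           ~~~~~^^^^^
TypeError: only integer scalar arrays can be converted to a scalar index
```

```bash
sed -i 's/lab,n=cv2.conn/n,lab=cv2.conn/' h.py
python3 - <<'E'
import numpy as np,cv2
from h import *
t=dict(np.load("top0.npz"));s=dict(np.load("scene0.npz"))
P=cloud(t);S=cloud(s)
for n,(u,v) in dict(cap=(182,183),cover=(339,174)).items():
    x,y=P[v,u,:2];b=(x-110,x+110,y-110,y+110)
    for nm,zl,zh in([("wing",165,190),("disc+",134,190),("tank",85,190)] if n=="cap" else [("grip",148,170),("lid+",115,170),("tank",85,170)]):
        for cn,C in(("top",P),("scene",S)):
            try: print(n,nm,cn,rect(C,b,zl,zh))
            except Exception as e: print(n,nm,cn,"none")
x,y=P[197,108,:2]
for cn,C in(("top",P),("scene",S)):print("tray",cn,rect(C,(x-110,x+110,y-85,y+90),2,40),rect(C,(x-110,x+110,y-85,y+90),12,40))
for u,v in((205,163),(318,152)):
    p=P[v-6:v+7,u-6:u+7].reshape(-1,3);q=p[p[:,2]>122];print("fit",len(q),q.mean(0) if len(q) else 0)
im=np.hstack([cv2.resize(t["pixels"][140:230,135:235],None,fx=4,fy=4,interpolation=2),cv2.resize(t["pixels"][130:220,290:390],None,fx=4,fy=4,interpolation=2)])
cv2.imwrite("pics/crop.png",im)
E
```

```text
cap wing top {'c': (524.2, 217.2), 'size': (69.5, 19.4), 'yaw': -9.9, 'z': np.float64(176.3), 'mean': [524.0, 216.0], 'n': 182}
cap wing scene {'c': (525.6, 215.7), 'size': (74.2, 21.9), 'yaw': -6.8, 'z': np.float64(175.2), 'mean': [529.1, 212.6], 'n': 99}
cap disc+ top {'c': (524.2, 216.6), 'size': (73.8, 73.6), 'yaw': 43.8, 'z': np.float64(145.5), 'mean': [522.7, 214.4], 'n': 573}
cap disc+ scene {'c': (528.6, 205.6), 'size': (74.7, 55.7), 'yaw': 9.6, 'z': np.float64(152.2), 'mean': [529.3, 204.5], 'n': 287}
cap tank top {'c': (520.3, 217.8), 'size': (158.9, 132.1), 'yaw': -7.7, 'z': np.float64(104.5), 'mean': [520.4, 214.1], 'n': 2338}
cap tank scene {'c': (523.3, 215.9), 'size': (159.3, 136.1), 'yaw': -6.4, 'z': np.float64(106.2), 'mean': [534.9, 196.9], 'n': 1115}
cover grip top {'c': (541.9, -244.4), 'size': (59.4, 21.2), 'yaw': 29.9, 'z': np.float64(157.5), 'mean': [541.6, -244.0], 'n': 166}
cover grip scene {'c': (544.5, -245.2), 'size': (57.3, 23.1), 'yaw': 30.3, 'z': np.float64(157.6), 'mean': [546.1, -247.7], 'n': 140}
cover lid+ top {'c': (541.0, -244.2), 'size': (102.2, 
[... 326 characters left out ...]
38.8, -242.4], 'n': 2353}
cover tank scene {'c': (544.2, -245.6), 'size': (152.5, 134.5), 'yaw': 0.9, 'z': np.float64(102.9), 'mean': [555.3, -258.7], 'n': 1888}
tray top {'c': (502.0, 465.0), 'size': (203.6, 175.2), 'yaw': 4.3, 'z': np.float64(5.8), 'mean': [497.1, 458.5], 'n': 2102} {'c': (498.9, 454.2), 'size': (161.3, 142.2), 'yaw': 9.8, 'z': np.float64(22.8), 'mean': [500.4, 457.2], 'n': 401}
tray scene {'c': (495.4, 460.8), 'size': (214.9, 159.8), 'yaw': -4.4, 'z': np.float64(6.0), 'mean': [504.3, 468.1], 'n': 667} {'c': (501.0, 451.7), 'size': (160.5, 147.7), 'yaw': 8.8, 'z': np.float64(20.6), 'mean': [509.1, 466.4], 'n': 198}
fit 0 0
fit 14 [ 600.3026088  -194.54825074  130.41266112]
```

View pics/crop.png

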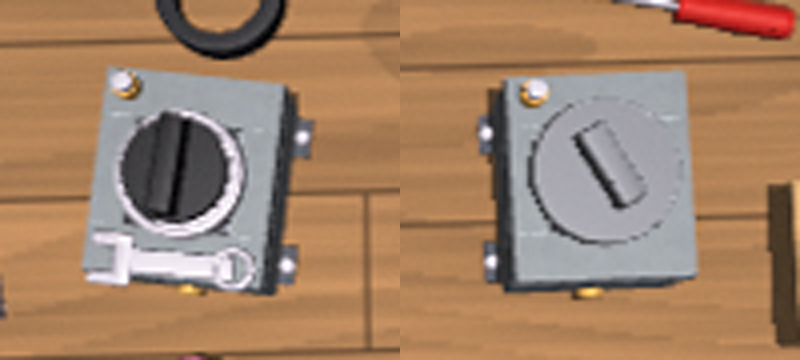

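The crop confirms it: on the left is the black cap on the grey old tank, wing along tank x, with its fitting at top left (125,82) and the spanner below. On the right is the plain grey cover on the grey new tank, with its fitting at (535,92). Sizes and heights match the description. I'll grasp the cover first.

```bash
cat >> h.py <<'E'
from plant import arm
def q(deg): a=np.radians(deg)/2; return [0,float(np.cos(a)),float(np.sin(a)),0]
def st(m=""): print(m,"t",round(arm.get_time(),1),"tcp",np.round(arm.get_eef_pos(),1),"F",np.round(arm.get_contact_force(),1),"w",round(arm.get_gripper_width(),1),"g",round(arm.get_grip_force(),1),"j7",round(arm.get_joints()[6],2))
E
python3 - <<'E'
from h import *
for n,p,ys in(("cover",(542,-244.5,300),(30,-150)),("tray",(499,454,300),(100,-80)),("cap",(524.5,217,300),(-9,171,51,-129)),("new",(542,-245,300),(61,-119,1,-179))):
    for y in ys:
        s=arm.solve_ik(p,q(y)); print(n,y,None if s is None else np.round(s,2))
p=arm.get_eef_pos()
arm.servo_line([p[0],p[1],320],v=200)
arm.move_to([542,-244.5,300],q(30)); st()
arm.servo_line([542,-244.5,150],v=150)
print(arm.servo_line([542,-244.5,130],v=40,stop_force=8)); st("down")
arm.close(25); st("closed")
arm.servo_line([542,-244.5,160],v=80); st("up")
arm.servo_line([542,-244.5,320],v=200); st("up")
E
```

```text
cover 30 [ 0.46  0.46 -0.12  1.46  0.06  1.22 -0.71]
cover -150 [ 0.99  0.68 -1.15  1.44  0.62  1.41  1.93]
tray 100 [-0.35  0.74 -0.91  1.19  0.56  1.46 -1.01]
tray -80 [-0.28  0.82 -1.15  1.19  0.73  1.55  2.03]
cap -9 [-0.09  0.46 -0.54  1.53  0.24  1.22 -2.39]
cap 171 [ 0.23  0.66 -1.2   1.52  0.61  1.39  0.4 ]
cap 51 [ 0.07  0.52 -0.82  1.52  0.39  1.27 -1.48]
cap -129 [ 0.21  0.63 -1.15  1.52  0.58  1.37  1.48]
new 61 [ 0.55  0.47 -0.26  1.46  0.12  1.23 -0.23]
new -119 [ 0.99  0.68 -1.15  1.44  0.62  1.41  2.47]
new 1 [ 0.4   0.46 -0.01  1.46  0.01  1.22 -1.17]
new -179 [ 0.84  0.56 -0.78  1.45  0.4   1.3   1.62]
 t 2.5 tcp [ 541.2 -246.6  300. ] F [ 0.  -0.5 -0.1] w 93.0 g 0.0 j7 -0.73
False
down t 4.3 tcp [ 542.  -244.5  129.9] F [-0.1  0.3  0.2] w 93.2 g 0.0 j7 -0.77
closed t 5.5 tcp [ 542.  -244.5  130. ] F [ 0.1  0.5 -0.2] w 19.2 g 25.0 j7 -0.77
up t 6.0 tcp [ 541.9 -244.5  160.1] F [-0.7 -0.3 -0.7] w 19.6 g 25.0 j7 -0.76
up t 6.9 tcp [ 541.2 -244.2  318.4] F [ 0.1 -0.4 -1. ] w 19.9 g 25.0 j7 -0.73
```

Run:
```python
from h import *
arm.move_to([499,454,300],q(100)); st()
arm.servo_line([499,454,40],v=200)
print(arm.servo_line([499,454,22],v=30,stop_force=4)); st("down")
arm.open(); arm.sleep(.2); st()
arm.servo_line([499,454,320],v=200)
arm.move_to([524.5,217,300],q(-9)); st()
for n in("top","scene"):
    c=arm.read_camera(n); cv2.imwrite(f"pics/{n}1.png",c["pixels"]); np.savez(f"{n}1.npz",**c); P=cloud(c)
    x,y=499,454
    print(n,"cover grip",rect(P,(x-60,x+60,y-60,y+60),40,60),"tray",rect(P,(x-95,x+95,y-95,y+95),12,60))
    x,y=542,-245
    print("neck",rect(P,(x-60,x+60,y-60,y+60),115,128),"tank",rect(P,(x-110,x+110,y-110,y+110),85,128))
c=np.load("top1.npz")["pixels"]
cv2.imwrite("pics/crop1.png",np.hstack([cv2.resize(c[150:240,65:165],None,fx=4,fy=4,interpolation=2),cv2.resize(c[130:220,290:390],None,fx=4,fy=4,interpolation=2)]))
```

```text
t 9.4 tcp [500.3 452.7 300. ] F [ 0.1  0.2 -0.6] w 19.8 g 25.0 j7 -0.98
True
down t 11.4 tcp [498.9 453.7  23.6] F [-0.5 -1.8  4.3] w 19.9 g 25.0 j7 -1.17
 t 12.8 tcp [498.6 452.8  22.9] F [-0.9 -0.3 -0.1] w 92.9 g 0.0 j7 -1.17
 t 15.7 tcp [524.2 218.1 299.8] F [-0.7 -0.4  0.1] w 93.0 g 0.0 j7 -2.36
top cover grip {'c': (496.2, 453.4), 'size': (60.4, 20.9), 'yaw': -79.3, 'z': np.float64(51.4), 'mean': [495.5, 452.9], 'n': 145} tray {'c': (496.1, 453.9), 'size': (103.6, 101.4), 'yaw': 50.2, 'z': np.float64(20.9), 'mean': [495.3, 452.0], 'n': 895}
neck {'c': (542.1, -245.2), 'size': (90.5, 90.3), 'yaw': -17.0, 'z': np.float64(120.0), 'mean': [541.2, -245.4], 'n': 630} tank {'c': (542.0, -245.8), 'size': (152.3, 132.1), 'yaw': 1.0, 'z': np.float64(102.2), 'mean': [539.5, -243.9], 'n': 2289}
scene cover grip {'c': (497.5, 451.8), 'size': (68.2, 19.9), 'yaw': -81.3, 'z': np.float64(51.0), 'mean': [499.4, 447.2], 'n': 51} tray {'c': (499.9, 451.9), 'size': (161.5, 152.2), 'yaw': 9.0, 'z': np.float64(20.7), 'mean': [504.9, 452.7], 'n': 482}
neck {'c': (543.8, -247.3), 'size': (90.4, 88.2), 'yaw': -55.4, 'z': np.float64(120.2), 'mean': [546.2, -248.3], 'n': 519} tank {'c': (543.8, -246.0), 'size': (153.6, 133.5), 'yaw': 1.1, 'z': np.float64(101.6), 'mean': [551.5, -255.1], 'n': 1859}
```

View pics/crop1.png

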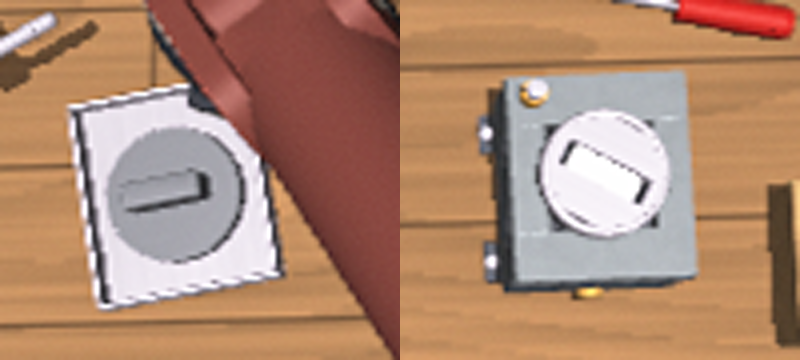

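The cover lies flat in the tray: its grip top measures 51 mm against 52 expected. The new neck is bare, with its slot at about 60°. Next I'll grasp, press and turn the cap.

```bash
cat >> h.py <<'E'
def turn(deg,n=3):
    for i in range(n):
        j=np.array(arm.get_joints()) if i==0 else j
        j[6]+=np.radians(deg/n); arm.move_joints(j.tolist()); print("  ",np.round(arm.get_eef_pos(),1),"F",np.round(arm.get_contact_force(),1),"Tz",np.round(arm.get_torque()[2],2))
E
python3 - <<'E'
from h import *
X,Y=524.5,217
arm.servo_line([X,Y,165],v=150,rot=q(-9))
print(arm.servo_line([X,Y,138],v=20,stop_force=5)); st("touch")
z=arm.get_eef_pos()[2]
arm.servo_line([X,Y,z+1],v=20)
arm.close(60); st("closed")
print(arm.servo_line([X,Y,z-14],v=12,stop_force=22)); st("pressed")
z2=arm.get_eef_pos()[2]
arm.servo_line([X,Y,z2+1.3],v=10); st("back")
E
```

```text
False
touch t 18.4 tcp [524.6 217.  138.1] F [-0.3 -0.6 -0.8] w 93.0 g 0.0 j7 -2.45
closed t 19.1 tcp [524.8 218.  139.4] F [ 0.2  2.5 -0.3] w 74.0 g 60.0 j7 -2.45
True
pressed t 20.2 tcp [524.9 218.1 129.5] F [-2.6 -0.6  9.4] w 74.0 g 60.0 j7 -2.46
back t 20.7 tcp [524.9 217.8 132.5] F [-1.2  1.7  8.4] w 73.9 g 60.0 j7 -2.45
```

Gripper width 74 mm means the open fingers straddled the disc and gripped its rim. I'll release and regrip higher, on the wing.

Run:
```python
from h import *
X,Y=524.5,217
arm.open(); arm.servo_line([X,Y,147],v=40,rot=q(-9)); st("opened")
arm.close(60); st("closed")
print(arm.servo_line([X,Y,132],v=8,stop_force=22)); st("pressed")
```

```text
opened t 21.8 tcp [524.6 217.  147.3] F [-0.8  0.3 -0.5] w 93.0 g 0.0 j7 -2.44
closed t 22.9 tcp [524.7 217.8 147.2] F [ 0.1  1.7 -1.2] w 17.5 g 59.9 j7 -2.44
True
pressed t 24.7 tcp [524.8 218.1 136.8] F [-1.1 -2.4  9.4] w 17.6 g 60.0 j7 -2.45
```

Run:
```python
from h import *
arm.servo_line([524.7,217.9,137.4],v=8); st("pre")
turn(20,1); turn(40,4); st("turned"); turn(3,1)
```

```text
pre t 25.1 tcp [524.8 217.9 138.9] F [-2.2  0.8  8.7] w 17.5 g 60.0 j7 -2.45
   [525.8 217.2 140. ] F [ 0.  -0.3  6.6] Tz 0.06
   [525.8 215.6 139.8] F [-0.1 -2.7  3.5] Tz -0.02
   [525.9 216.9 140.3] F [ 0.3 -0.2  5.2] Tz 0.16
   [526.5 217.6 141.1] F [ 0.2 -1.5  8.6] Tz 0.05
   [526.8 218.1 141.2] F [-0.6 -0.9  7.7] Tz 0.01
turned t 26.7 tcp [526.8 218.1 141.2] F [-0.6 -0.9  7.7] w 17.6 g 60.0 j7 -1.41
   [527.2 218.5 142.3] F [ 0.  -0.2  6.9] Tz 0.01
```

Run:
```python
from h import *
p=arm.get_eef_pos()
arm.servo_line([p[0],p[1],150],v=20,stop_force=25); st(); 
arm.servo_line([p[0],p[1],165],v=20,stop_force=15); st(); 
for n in("top","scene"):
    c=arm.read_camera(n); cv2.imwrite(f"pics/{n}2.png",c["pixels"])
    if n=="scene": cv2.imwrite("pics/crop2.png",cv2.resize(c["pixels"][120:220,240:360],None,fx=6,fy=6,interpolation=2))
```

```text
t 27.5 tcp [527.3 218.5 150.4] F [-0.7 -0.9  5.3] w 17.6 g 60.0 j7 -1.36
 t 28.4 tcp [526.9 218.4 164.6] F [-0.1 -0.5 -0.8] w 17.6 g 60.0 j7 -1.34
```

View pics/crop2.png

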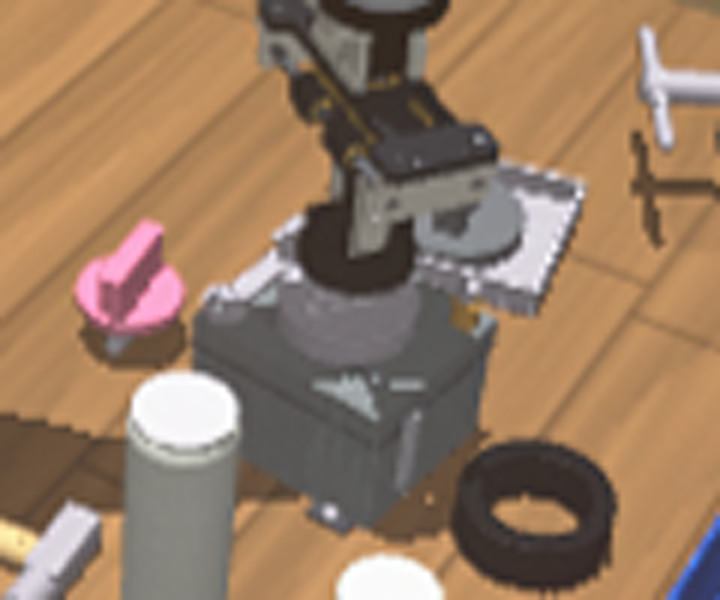

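The scene crop shows the cap in the fingers at (355,240), already rising clear of the old neck. Now I'll lift it, carry it over, and enter the new slot with a light force guard.

Run:
```python
from h import *
p=arm.get_eef_pos()
arm.servo_line([p[0],p[1],330],v=150); st("lift"); arm.sleep(.2); st("held")
X,Y=542.5,-245.7
arm.move_to([X,Y,330],q(61)); 
arm.servo_line([X,Y,190],v=150); st("above")
c=arm.read_camera("scene"); cv2.imwrite("pics/crop3.png",cv2.resize(c["pixels"][190:310,170:290],None,fx=5,fy=5,interpolation=2))
print(arm.servo_line([X,Y,175],v=40,stop_force=6));st()
print(arm.servo_line([X,Y,160],v=15,stop_force=6));st("in slot?")
```

```text
lift t 29.8 tcp [526.6 218.1 328.9] F [-0.1 -0.2 -1.8] w 17.5 g 60.0 j7 -1.26
held t 30.0 tcp [526.8 218.3 329.2] F [-0.2  0.2 -1.8] w 17.6 g 60.0 j7 -1.26
above t 32.8 tcp [ 543.3 -245.7  191. ] F [-0.5 -0.4 -1.3] w 17.8 g 60.0 j7 -0.34
False
 t 33.3 tcp [ 542.4 -245.7  174.7] F [-0.6 -0.6 -0.8] w 17.7 g 60.0 j7 -0.35
False
in slot? t 34.5 tcp [ 542.6 -245.7  160.1] F [ 1.   0.4 -1.8] w 17.7 g 60.0 j7 -0.36
```

View pics/crop3.png

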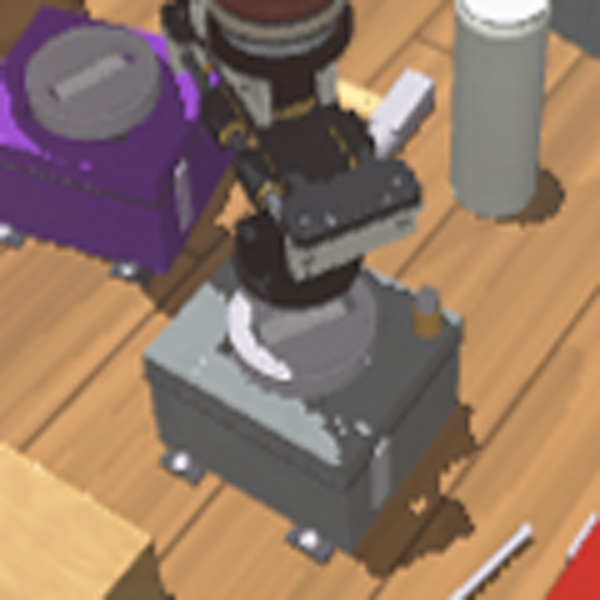

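The crop shows the upright cap over the slot (disc at (300,260)). It then went down to 160 without hitting anything, so the bar is in the slot. Next: press and turn clockwise.

Run:
```python
from h import *
X,Y=542.5,-245.7
print(arm.servo_line([X,Y,133.5],v=10,stop_force=24)); st("pressed")
zb=arm.get_eef_pos()[2]
j=np.array(arm.solve_ik([X,Y,zb-1],q(61)))
arm.move_joints(j.tolist()); st("hold")
for d in(15,30,45,55,60):
    k=j.copy();k[6]-=np.radians(d);arm.move_joints(k.tolist());print(d,np.round(arm.get_eef_pos(),1),np.round(arm.get_contact_force(),1),np.round(arm.get_torque(),2))
```

```text
False
pressed t 37.3 tcp [ 542.6 -245.7  136.1] F [-5.1  2.8 16.6] w 17.6 g 60.0 j7 -0.37
hold t 37.5 tcp [ 542.6 -245.7  136.4] F [-2.3  0.7  9.6] w 17.3 g 60.0 j7 -0.37
15 [ 544.4 -246.1  136.8] [-0.6 -0.   9.1] [ 0.09  0.27 -0.08]
30 [ 544.8 -246.1  137. ] [-0.3  1.3 10.2] [ 0.03  0.15 -0.05]
45 [ 544.6 -245.6  136.9] [-0.2  1.5  9.6] [ 0.23  0.27 -0.06]
55 [ 544.5 -245.4  136.8] [-0.8  1.2 10. ] [ 0.31  0.27 -0.11]
60 [ 544.4 -245.3  136.8] [-0.3  0.6  9.9] [ 0.38  0.34 -0.04]
```

Run:
```python
from h import *
k=np.array(arm.get_joints())
j=np.array(arm.solve_ik([544,-245.5,135],arm.get_tool_rot()))
for d in(2,4):
    k=j.copy();k[6]-=np.radians(d);arm.move_joints(k.tolist());print(d,np.round(arm.get_eef_pos(),1),np.round(arm.get_contact_force(),1),np.round(arm.get_torque(),2))
r=arm.get_tool_rot(); print("yaw",2*np.degrees(np.arctan2(r[2],r[1])))
p=arm.get_eef_pos(); arm.servo_line([p[0],p[1],141],v=15); st()
arm.servo_line([p[0],p[1],146],v=15); st("risen"); arm.servo_line([p[0],p[1],152],v=10,stop_force=12); st("tug")
```

```text
2 [ 544.6 -245.1  136.5] [-3.1  1.5 10.6] [0.38 0.79 0.03]
4 [ 544.7 -244.9  136.5] [-2.5  2.4 10.2] [0.47 0.76 0.04]
yaw -2.9755338285491746
 t 40.2 tcp [ 544.8 -244.8  141.7] F [-2.5  0.8  6.8] w 17.4 g 60.0 j7 -1.49
risen t 40.7 tcp [ 544.7 -244.9  146.5] F [-1.8  0.2  5.8] w 17.5 g 60.0 j7 -1.48
tug t 41.0 tcp [ 544.7 -244.8  147.1] F [ 1.3 -0.   1.4] w 17.8 g 60.0 j7 -1.48
```

The tug stopped at 147, the locked height. I'll release and check.

Run:
```python
from h import *
p=arm.get_eef_pos(); arm.servo_line([p[0],p[1],147],v=10)
arm.open(); arm.sleep(.2); arm.servo_line([p[0],p[1],330],v=120)
arm.move_to([400,-480,330],q(20)); st()
for n in("top","scene"):
    c=arm.read_camera(n);P=cloud(c);x,y=542,-245;b=(x-70,x+70,y-70,y+70)
    print(n,"wing",rect(P,b,165,200),"disc",rect(P,b,134,200),"cover",rect(P,(439,559,394,514),40,60))
    cv2.imwrite(f"pics/{n}4.png",c["pixels"])
```

```text
t 45.5 tcp [ 401.4 -478.4  329.9] F [-0.3 -0.3 -0.4] w 93.1 g 0.0 j7 -0.58
top wing {'c': (544.5, -245.7), 'size': (70.4, 19.1), 'yaw': -2.8, 'z': np.float64(176.9), 'mean': [544.3, -244.8], 'n': 176} disc {'c': (542.4, -245.9), 'size': (74.2, 73.5), 'yaw': 79.6, 'z': np.float64(145.2), 'mean': [542.2, -243.6], 'n': 582} cover {'c': (496.0, 454.5), 'size': (61.3, 20.4), 'yaw': -79.9, 'z': np.float64(51.0), 'mean': [495.8, 452.9], 'n': 141}
scene wing {'c': (548.2, -247.4), 'size': (68.2, 19.0), 'yaw': -2.9, 'z': np.float64(176.7), 'mean': [549.8, -249.2], 'n': 156} disc {'c': (549.3, -248.0), 'size': (75.6, 69.4), 'yaw': 62.4, 'z': np.float64(146.6), 'mean': [551.2, -255.1], 'n': 483} cover {'c': (497.9, 453.6), 'size': (65.6, 20.0), 'yaw': -80.0, 'z': np.float64(50.3), 'mean': [499.4, 449.2], 'n': 50}
```

View pics/top4.png

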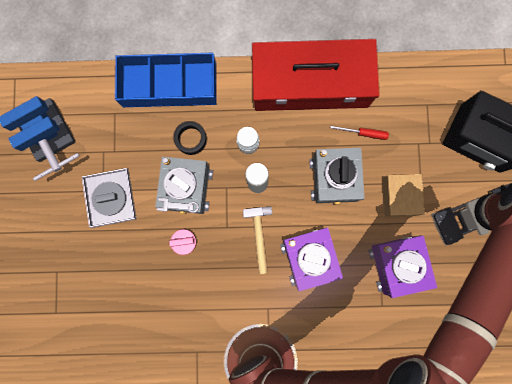

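The picture shows the cap on the new tank at (342,172) with its wing top at 177 mm, the locked height. It is within 4° of the tank's long side. The cover is flat in the tray at (108,198), and the other things are where they were.

```bash
python3 -c "
from plant import arm
print(arm.finish_job())"
```

```text
the job is handed in; nothing more can be done
None
```

The job is handed in, with no verdict returned: by the last camera check the cap is locked on the new tank (wing about 4° from its long side, at locked height), the cover is flat in the tray, and nothing else looks moved.

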